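# Three clicks on the insulator clamp

### The job

Stand the red insulator upright on the narrow raised steel post of the blue clamp, between its orange pad and its backstop, and let go of it. Then press the clamp's red-handled lever down by exactly three clicks, never as far as a fourth, so that the pad presses the insulator against the backstop. The lever springs up again if let go, so finish while still holding it down at the third click; leave the tape roll, the solder spool and the bolt where they are.

Things in the scene. Friction and masses are not known exactly. Their poses are not given: they have to be found in the camera images.
- insulator: red ribbed standoff insulator, 50 g, a round body 31 mm in diameter and 34 mm tall; it stands upright on the table; origin at the centre of its underside, z up along its axis. Loose; to be stood on the post. A tall open chassis stands behind it (world x over 0.6, y below -0.08, 0.52 m high): keep the arm in front of that.
- clamp: fixed clamp on a blue slab (x -50 to 50, y -50 to 160, 14 mm high). Origin on the table under the lever's hinge; x points away from the lever's handle, y towards the post, z up. Hinge axis along y, 85 mm up, between two grey plates (x -28 to 28, y -25 to 25, z to 114) with a grey bridge behind (to x 62, z 124).
- post_top (a point): centre of the top face of the narrow steel post (clamp x 0, y 115), 50 mm above the table, 20 mm wide along clamp x, 36 mm long along y; axes as the clamp's. The insulator's underside rests here and overhangs in x. Centred, it has 9 mm to the pad and 6 mm to the backstop; gripping it across clamp x keeps the fingers clear of both.
- lever_grip: red round bar handle, turning freely on the lever, 20 mm thick, 74 mm long along clamp y; origin at its centre. The 12 mm thick steel arm joins it near its +y end, so its middle can be pinched from above across clamp x, or pushed down. At lever angle q the centre is at clamp x = -0.115 cos(0.6 - q), y = -0.035, z = 0.085 + 0.115 sin(0.6 - q) m.
- click_lever (a joint): lever angle, rad: 0 at rest (handle up, 0.6 above level), grows as it is pressed down, stop at 1.0. A return spring resists with 8 N at the handle, rising to 11 N, and lifts it again if let go. At each click (0.14, 0.34, 0.54, 0.74, 0.94) a sprung pawl passes a tooth: the resistance grows by 2 to 3 N, then drops by 5 N or so, and recovers. Third-click rest: about 0.64, midway to the fourth.
- pad: orange sprung pad, 30 (clamp x) x 5 x 14 mm, its top at most 65 mm above the table; origin at the centre of its front face, which looks along clamp +y (y 90.5 with the lever up). It advances 30 mm per rad of lever, slides the insulator to the backstop and presses it there (about 4 to 7 N at the third click).
- yellow_tape: yellow roll of tape lying flat, 63 x 61 x 20 mm, origin at the centre of its underside; leave alone.
- solder_spool: black spool with silver solder wire, standing, about 44 mm across and 42 mm tall, origin at its underside; leave alone.
- bolt: steel bolt with a nut, lying, 13 x 35 x 15 mm, origin at its underside; leave alone.
- backstop_face (a point): centre of the face of the fixed dark backstop beyond the post (clamp y 136.5), facing the pad; 34 mm wide along clamp x, its top 64 mm above the table.

How it is judged:
On the way, in this order (a step that is already met when the one before it is completed fails the run):
1. the insulator stands upright on the post, let go, with the lever still up (z of insulator in the frame of post_top between -0.004 and 0.004 m and horizontal distance between insulator and post_top below 0.014 m and angle between insulator's own z axis and vertical below 0.12 rad and contact force between insulator and the fingers below 0.1 N and value of joint click_lever below 0.1 rad), for 0.2 s.
2. the lever is past its third click and held by the robot (value of joint click_lever between 0.54 and 0.74 rad and contact force between the fingers and lever_grip above 1 N), for 0.2 s.
At the end, for the whole second after the job is handed in: Fingers press the red handle (over 1 N), lever still, past the third click and short of the fourth (0.54 to 0.74 rad); the pad presses the insulator (over 1 N), which stands upright (0.12 rad) on the post (4 mm in height, 16 mm from its centre), untouched by the robot (all of step 2 and velocity of joint click_lever between -0.1 and 0.1 rad/s and contact force between pad and insulator above 1 N and z of insulator in the frame of post_top between -0.004 and 0.004 m and horizontal distance between insulator and post_top below 0.016 m and angle between insulator's own z axis and vertical below 0.12 rad and linear speed of insulator below 0.02 m/s and contact force between insulator and the arm below 0.1 N and contact force between insulator and the fingers below 0.1 N); the arm keeps its last pose, push and grip.
It fails at once if the lever goes over its fourth click (value of joint click_lever above 0.75 rad).
It fails at once if the tape, the spool or the bolt is moved more than 30 mm (distance of any of yellow_tape, solder_spool, bolt from where it was at the start of the episode above 0.03 m).
It also fails if it takes over 72 s, if anything falls off the work surface, if the arm or the gripper's body presses on something with over 40 N, if the wrist force passes 120 N, or if a joint passes its speed limit or range.

### The arm

A 6-joint arm with a two-finger parallel gripper is mounted at the origin on a cart in front of the work surface, level with it; the furniture and walls round the work are solid. World frame = base frame: x ahead of the robot, y to its left, z up, the work surface at z = 0. Lengths are in m, angles in rad, forces in N, time in s.
With the tool pointing down it reaches from about 0.375 to 0.975 m from the base axis. Payload 3.8 kg.
Tool frame: the origin (TCP) lies midway between the tips of the shut fingers; the grasp point (between the pads) lies 19 mm behind it; z points along the fingers, y is the line along which they close (so a half turn about z gives the same grasp; the last joint's range is limited). The gripper opens to 85 mm and grips with 20 to 120 N. Pads are 22 mm wide; open, the fingers measure 114 mm over their backs; the gripper's body (76 mm by 85 mm) begins 54 mm behind the grasp point. The pads swing forward as they close: fully open they stand 13 mm farther back than shut.
Start: joints at [1.204, 0.264, 1.604, -0, 1.274, -0.037], TCP at [0.219, 0.639, 0.231] pointing down, gripper open.
Joint ranges: [-2.63, 2.63], [-0.94, 2.18], [0.31, 2.57], [-1.31, 4.45], [0, 2.66], [-2.55, 2.55]. Speed limits (rad/s): [2.57, 2.57, 3.14, 3.14, 3.14, 3.14].

### API

Orientations are given as a rotation vector (axis times angle).
In Python, from workcell import read_state, vision, ticket gives the robot as it stands. The module is installed in compiled form; this text tells all that it offers.
- The arm moves only by the tool jog_arm, never from a script. Its arguments are lists of equal length, an entry for each row: "turn": the turn, a rotation vector about the tool's x, y, z in rad, a list of three; "delta_pos": the shift along the tool's x, y, z in m, a list of three; "gripper": the finger opening in m, from 0 to 0.0854. In form: {"turn": [[rx, ry, rz], ...], "delta_pos": [[dx, dy, dz], ...], "gripper": [gripper, ...]}. A call has 1 to 20 rows; each row shifts and turns the commanded pose from where the row before left it, along the tool's axes as they then stand; what a row does not reach is not made up. A row lasts 1/12 s, in which the tool goes at most 41.7 mm and 7.16 degrees, less where a joint would pass 70% of its speed; a pose out of reach is approached as far as the arm can. A call with a gripper value outside its range is refused whole. The fingers move at their own pace and stop on an object; "grip_force" is the grip in N (left out, the last holds). Time passes only in rows, so rows that do not move let the fingers close. It gives the time, the measured TCP pose, the force, the opening and the grip force at its end, in the units of the state.
- read_state(): the state, without advancing time (a new reading comes with each control period).
- vision.read_camera(name): name is "scene" or "top"; returns the picture (420x560x3 uint8, red, green, blue); there is no depth.
- vision.calibration(name): a dict with "vfov" (degrees; the focal length in pixels is half the picture's height over the tangent of half this angle, whatever the lens; pixels are square), "cx", "cy" (the principal point, pixels), "R" (3x3) and "t" (3): a world point X has camera coordinates R X + t. Camera axes: x right, y down, z forward; pixel columns grow to the right and rows downward; lengths in m; the calibration is good to about 2 mm. A picture is of the moment at which its call begins. calibration takes no time and is no camera call.
- ticket.finish_job(): hands the job in; it is judged then, once.
The state is a dict: "time": time; "q": joint angles; "joint_vel": joint speeds; "joint_torque": joint torques, N m; "tool_pos": TCP position; "tcp_rot": TCP orientation; "wrist_force": force on the tool from outside, world axes, zero at the start; "torque": the same for the moment, N m; "width": opening from 0.0 (shut) to 1.0 (fully open); "grip_force": force on a finger pad.
Only numpy, scipy, OpenCV 4.12 (cv2) and the standard library are available. Lean on these libraries where they do the work, as an engineer would, in place of code of your own. Each camera call takes 0.05 s, during which the arm holds its last target. There are 200 camera calls.

## Working session

There is one attempt and no reset: what is moved stays moved. The work goes in short steps, Python scripts to look and compute and a tool call to move; the robot and the scene stay as the last step left them, time stands still between calls to the robot, and variables do not carry over. Pictures are saved under pics/ and viewed, at most 10 in all, crops included, and the job is handed in when it is done.

Besides the shell and the picture viewer there is one more tool, called after ">>>" as name(argument=value, ...), one argument or row to a line, values as JSON. jog_arm: Moves the arm, as the interface text tells. Its arguments: {"type":"object","properties":{"turn":{"type":"array","items":{"type":"array","items":{"type":"number"}}},"delta_pos":{"type":"array","items":{"type":"array","items":{"type":"number"}}},"gripper":{"type":"array","items":{"type":"number"}},"grip_force":{"type":"number"}},"required":["turn","delta_pos","gripper"]}

```bash
mkdir -p pics; python3 - <<'E'
from workcell import read_state, vision
import cv2
for n in("scene","top"):
    im=vision.read_camera(n); cv2.imwrite(f"pics/{n}0.png",im[...,::-1]); c=vision.calibration(n); print(n,c)
s=read_state(); print(s)
E
```

```text
scene {'vfov': 45.02151660967705, 'cx': 278.807436759783, 'cy': 211.048143822582, 'R': array([[ 0.6821549 , -0.7309559 , -0.0191877 ],
       [-0.49429181, -0.44163637, -0.74875425],
       [ 0.53883234,  0.5202507 , -0.66256993]]), 't': array([-0.45826301,  0.32760304,  1.17485112])}
top {'vfov': 50.59490778066932, 'cx': 273.8696186444407, 'cy': 203.95555041400837, 'R': array([[ 0.0080012 , -0.99992844, -0.00889345],
       [-0.99102588, -0.0067426 , -0.13349996],
       [ 0.13343044,  0.0098818 , -0.99100891]]), 't': array([-0.10730177,  0.61049832,  1.36225091])}
{'time': 0.1, 'q': array([ 1.20408752e+00,  2.64686685e-01,  1.60527180e+00, -7.88712383e-06,
        1.27367925e+00, -3.69002543e-02]), 'joint_vel': array([ 0.00043257, -0.00219178, -0.00186409,  0.00037694,  0.00037082,
       -0.00050417]), 'joint_torque': array([ 2.07921471e-04, -5.16702068e+01, -3.68588090e+01, -6.22681614e-05,
        6.32753319e-03,  4.34024707e-05]), 'tool_pos': array([0.21837091, 0.63799338, 0.23006198]), 'tcp_rot': array([-0.51564734, -3.09857602,  0.00314917]), 'wrist_force': array([1.18198119, 0.31576316, 0.10385429]), 'torque': array([ 0.02363429, -0.0172695 , -0.0493966 ]), 'grip_force': 0.0, 'width': 1.0012952624250226}
```

View pics/scene0.png

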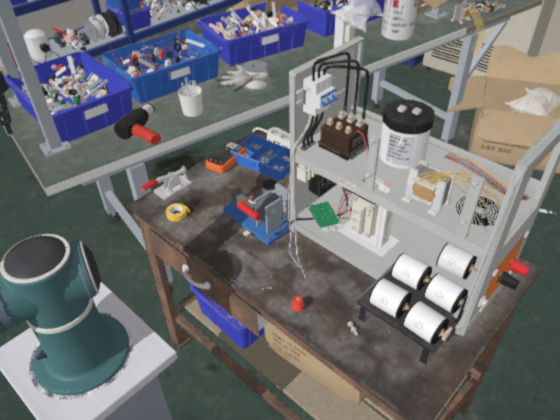

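View pics/top0.png

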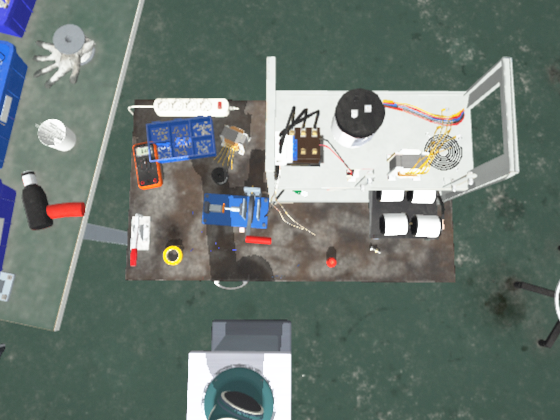

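The scene shows the red insulator at about scene (298,303) and top (331,262). The clamp slab is at top (235,210), with its handle at (258,240). The tape is at (173,256) and the bolt near (375,249). Next I'll zoom in on these.

```bash
cat > h.py <<'E'
import numpy as np, cv2
from workcell import read_state, vision
def cal(n):
    c=vision.calibration(n); f=210/np.tan(np.radians(c["vfov"]/2)); return c,f
def proj(n,X):
    c,f=cal(n); p=c["R"]@np.array(X,float)+c["t"]; return np.array([c["cx"]+f*p[0]/p[2],c["cy"]+f*p[1]/p[2]])
def ray(n,uv):
    c,f=cal(n); d=c["R"].T@np.array([(uv[0]-c["cx"])/f,(uv[1]-c["cy"])/f,1]); return -c["R"].T@c["t"],d/np.linalg.norm(d)
def onz(n,uv,z):
    o,d=ray(n,uv); return o+d*(z-o[2])/d[2]
def tri(a,b):  # a: scene px, b: top px
    (o1,d1),(o2,d2)=ray("scene",a),ray("top",b)
    s=np.linalg.lstsq(np.c_[d1,-d2],o2-o1,rcond=None)[0]; p,q=o1+s[0]*d1,o2+s[1]*d2
    return (p+q)/2,np.linalg.norm(p-q)
def redblobs(im,box,amin=8):
    x0,y0,x1,y1=box; h=cv2.cvtColor(im,cv2.COLOR_RGB2HSV)
    m=(((h[...,0]<6)|(h[...,0]>172))&(h[...,1]>150)&(h[...,2]>70)).astype(np.uint8)
    k=np.zeros_like(m);k[y0:y1,x0:x1]=1
    n,l,s,c=cv2.connectedComponentsWithStats(m*k)
    return [(s[i].tolist(),c[i].round(2).tolist()) for i in range(1,n) if s[i][4]>=amin],l
E
python3 - <<'E'
from h import *
a=cv2.imread("pics/scene0.png");b=cv2.imread("pics/top0.png")
print(proj("top",[.218,.638,.23]),proj("scene",[.218,.638,.23]),proj("top",[0,0,0]),proj("scene",[0,0,.3]))
A=cv2.resize(a[170:320,200:350],(600,600),interpolation=cv2.INTER_CUBIC)[:, :400]
A=cv2.resize(a[175:255,210:310],(800,640),interpolation=cv2.INTER_CUBIC)[:600]
B=cv2.resize(b[175:255,190:290],(800,640),interpolation=cv2.INTER_CUBIC)[:600]
cv2.imwrite("pics/A.png",A);cv2.imwrite("pics/B.png",B)
for n,i,bx in(("scene",a,(210,175,330,320)),("top",b,(190,175,350,275))):
    print(n,redblobs(i[...,::-1].copy(),bx)[0])
E
```

```text
[ -9.32696409 340.49021059] [ 10.16610187 130.44363471] [238.87224795 403.07468775] [ 37.91954841 264.50681357]
scene [([237, 202, 23, 18, 178], [247.98, 210.35]), ([292, 297, 12, 15, 138], [297.57, 304.28])]
top [([245, 236, 26, 8, 173], [257.73, 239.6]), ([327, 257, 10, 10, 71], [331.0, 261.58])]
```

View pics/A.png

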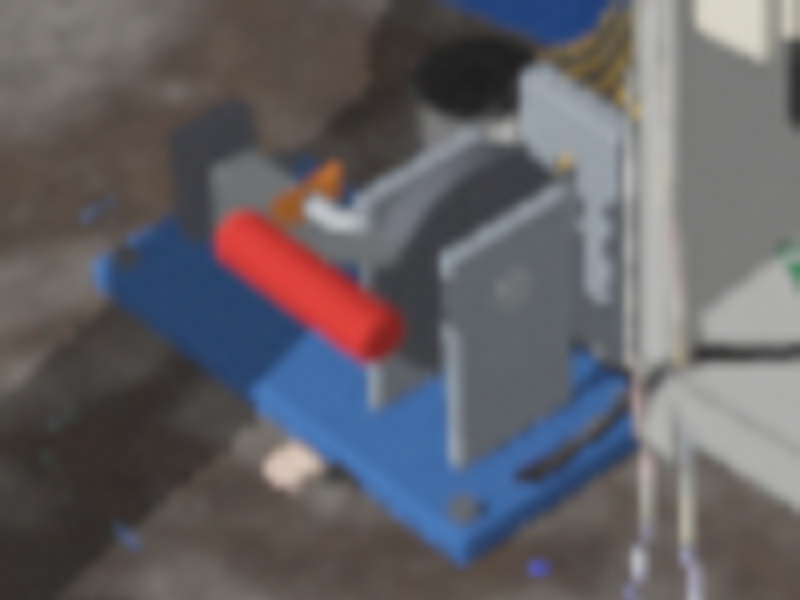

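View pics/B.png

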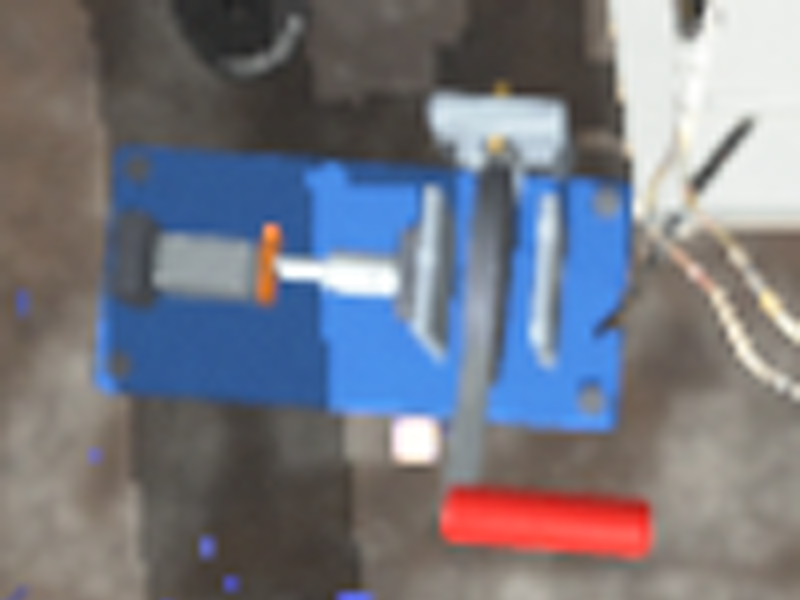

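Crop A shows the lever raised, with the handle end at crop (385,330), the orange pad at (310,190) and the grey post at (240,190). Crop B shows the slab corners at (118,147), (632,185), (610,425) and (98,388). It also shows the post top around (203,265), the pad at (267,262) and the handle at (545,520).

```bash
python3 - <<'E'
from h import *
B=lambda u,v:(190+(u+.5)/8-.5,175+(v+.5)/8-.5)
A=lambda u,v:(210+(u+.5)/8-.5,175+(v+.5)/8-.5)
C=[(50,160,118,147),(50,-50,632,185),(-50,-50,610,425),(-50,160,98,386)]
L=np.array([c[:2] for c in C])/1e3; W=np.array([onz("top",B(*c[2:]),.014)[:2] for c in C])
print(W)
Lc,Wc=L-L.mean(0),W-W.mean(0); U,S,V=np.linalg.svd(Lc.T@Wc); R=(U@V).T; t=W.mean(0)-R@L.mean(0)
print("clamp",t,"yaw",np.arctan2(R[1,0],R[0,0]),"res",(W-(L@R.T+t))*1e3)
g=lambda x,y,z:np.r_[R@[x,y]+t,z]
hc=g(-.115*np.cos(.6),-.035,.085+.115*np.sin(.6)); print("handle model",hc,proj("scene",hc),proj("top",hc))
print("handle tri",tri((247.98,210.35),(257.73,239.6)))
print("insul tri",tri((297.57,304.28),(331,261.58)))
pt=g(0,.115,.05); print("post",pt,proj("top",pt),B(203,265),proj("scene",pt))
print("post corners scene A",[((proj("scene",g(x,y,.05))-[210,175])*8).round() for x in(-.01,.01) for y in(.097,.133)])
print("pad",g(0,.0905,.058), [((proj("scene",g(x,.0905,.065))-[210,175])*8).round() for x in(-.015,.015)])
b=cv2.imread("pics/top0.png")
print("top pad B",[((proj("top",g(x,.0905,.065))-[190,175])*8).round() for x in(-.015,.015)])
for n,i,bx in(("scene",cv2.imread("pics/scene0.png"),(280,290,310,320)),("top",b,(320,250,340,270))):
    h=cv2.cvtColor(i,cv2.COLOR_BGR2HSV); m=(((h[...,0]<10)|(h[...,0]>168))&(h[...,1]>110)).astype(np.uint8)
    x0,y0,x1,y1=bx; c=cv2.findContours(m[y0:y1,x0:x1].copy(),0,2)[0]; c=max(c,key=cv2.contourArea); print(n,cv2.boundingRect(c+[[x0,y0]]))
print(onz("top",(331,261.6),.034),[proj("scene",[*onz("top",(331,261.6),.034)[:2],z]) for z in(0,.034)])
E
```

```text
[[ 0.64924447  0.12261856]
 [ 0.63510933 -0.0852427 ]
 [ 0.53816506 -0.07738606]
 [ 0.55231611  0.12783545]]
clamp [ 0.58996177 -0.0329159 ] yaw -0.06817961754706035 res [[-1.50141661 -0.68745992]
 [-1.32993065  0.96337687]
 [ 1.49346452  2.00733334]
 [ 1.33788274 -2.2832503 ]]
handle model [ 0.49288425 -0.06136843  0.14993388] [247.82042644 210.58882329] [258.81608918 239.54510992]
handle tri (array([ 0.49377447, -0.05904959,  0.14864269]), np.float64(0.002647802072932605))
insul tri (array([ 0.43310082, -0.28526074,  0.01212297]), np.float64(0.0017964695407137992))
post [0.59779635 0.08181691 0.05      ] [214.9457593  207.41238836] (214.9375, 207.6875) [241.38997718 197.10409664]
post corners scene A [array([262., 212.]), array([200., 167.]), array([303., 187.]), array([241., 143.])]
pad [0.59612724 0.05737383 0.058     ] [array([260., 195.]), array([322., 158.])]
top pad B [array([253., 297.]), array([261., 221.])]
scene (291, 296, 14, 16)
top (326, 257, 11, 11)
[ 0.43225285 -0.28205247  0.034     ] [array([295.99295809, 306.88769726]), array([296.03863647, 298.21527431])]
```

>>> jog_arm(
  turn=[
    [0, 0, 0.119],
    [0, 0, 0.119],
    [0, 0, 0.119],
    [0, 0, 0.119],
    [0, 0, 0.119],
    [0, 0, 0.119],
    [0, 0, 0.119],
    [0, 0, 0.119],
    [0, 0, 0.119],
    [0, 0, 0.119],
    [0, 0, 0.119],
  ],
  delta_pos=[
    [0, 0, 0],
    [0, 0, 0],
    [0, 0, 0],
    [0, 0, 0],
    [0, 0, 0],
    [0, 0, 0],
    [0, 0, 0],
    [0, 0, 0],
    [0, 0, 0],
    [0, 0, 0],
    [0, 0, 0],
  ],
  gripper=[0.085, 0.085, 0.085, 0.085, 0.085, 0.085, 0.085, 0.085, 0.085, 0.085, 0.085],
)

```text
time: 1.02
tool_pos: [0.2184, 0.6382, 0.2305]
tcp_rot: [2.302, 2.137, -0.002]
wrist_force: [-0.1, -0.5, 0.2]
width: 0.999
grip_force: 0.0
```

>>> jog_arm(
  turn=[
    [0, 0, 0],
    [0, 0, 0],
    [0, 0, 0],
    [0, 0, 0],
    [0, 0, 0],
    [0, 0, 0],
    [0, 0, 0],
    [0, 0, 0],
    [0, 0, 0],
    [0, 0, 0],
    [0, 0, 0],
    [0, 0, 0],
    [0, 0, 0],
    [0, 0, 0],
  ],
  delta_pos=[
    [-0.0299, 0.0222, 0],
    [-0.0299, 0.0222, 0],
    [-0.0299, 0.0222, 0],
    [-0.0299, 0.0222, 0],
    [-0.0299, 0.0222, 0],
    [-0.0299, 0.0222, 0],
    [-0.0299, 0.0222, 0],
    [-0.0299, 0.0222, 0],
    [-0.0299, 0.0222, 0],
    [-0.0299, 0.0222, 0],
    [-0.0299, 0.0222, 0],
    [-0.0299, 0.0222, 0],
    [-0.0299, 0.0222, 0],
    [-0.0299, 0.0222, 0],
  ],
  gripper=[0.085, 0.085, 0.085, 0.085, 0.085, 0.085, 0.085, 0.085, 0.085, 0.085, 0.085, 0.085, 0.085, 0.085],
)

```text
time: 2.18
tool_pos: [0.5006, 0.1981, 0.2309]
tcp_rot: [-2.296, -2.144, 0.001]
wrist_force: [-0.5, 0.9, 0.4]
width: 0.994
grip_force: 0.0
```

>>> jog_arm(
  turn=[
    [0, 0, 0],
    [0, 0, 0],
    [0, 0, 0],
    [0, 0, 0],
    [0, 0, 0],
    [0, 0, 0],
    [0, 0, 0],
    [0, 0, 0],
    [0, 0, 0],
    [0, 0, 0],
    [0, 0, 0],
    [0, 0, 0],
    [0, 0, 0],
    [0, 0, 0],
    [0, 0, 0],
    [0, 0, 0],
  ],
  delta_pos=[
    [-0.0348, -0.0024, 0],
    [-0.0348, -0.0024, 0],
    [-0.0348, -0.0024, 0],
    [-0.0348, -0.0024, 0],
    [-0.0348, -0.0024, 0],
    [-0.0348, -0.0024, 0],
    [-0.0348, -0.0024, 0],
    [-0.0348, -0.0024, 0],
    [-0.0348, -0.0024, 0],
    [-0.0348, -0.0024, 0],
    [-0.0348, -0.0024, 0],
    [-0.0348, -0.0024, 0],
    [-0.0348, -0.0024, 0],
    [-0.0348, -0.0024, 0],
    [0, 0, 0],
    [0, 0, 0],
  ],
  gripper=[0.085, 0.085, 0.085, 0.085, 0.085, 0.085, 0.085, 0.085, 0.085, 0.085, 0.085, 0.085, 0.085, 0.085, 0.085, 0.085],
)

```text
time: 3.52
tool_pos: [0.4328, -0.2852, 0.2307]
tcp_rot: [-2.298, -2.14, 0.0]
wrist_force: [0.1, 0.1, -0.1]
width: 0.998
grip_force: 0.0
```

>>> jog_arm(
  turn=[
    [0, 0, 0],
    [0, 0, 0],
    [0, 0, 0],
    [0, 0, 0],
    [0, 0, 0],
    [0, 0, 0],
    [0, 0, 0],
    [0, 0, 0],
    [0, 0, 0],
    [0, 0, 0],
    [0, 0, 0],
    [0, 0, 0],
  ],
  delta_pos=[
    [0.002, 0, 0.025],
    [0, 0, 0.025],
    [0, 0, 0.025],
    [0, 0, 0.025],
    [0, 0, 0.025],
    [0, 0, 0.025],
    [0, 0, 0.025],
    [0, 0, 0.02],
    [0, 0, 0.015],
    [0, 0, 0.01],
    [0, 0, 0.0057],
    [0, 0, 0],
  ],
  gripper=[0.085, 0.085, 0.085, 0.085, 0.085, 0.085, 0.085, 0.085, 0.085, 0.085, 0.085, 0.085],
  grip_force=30,
)

```text
time: 4.52
tool_pos: [0.4331, -0.2805, 0.0045]
tcp_rot: [-2.293, -2.144, 0.001]
wrist_force: [-0.3, 0.7, 0.2]
width: 0.994
grip_force: 0.0
```

>>> jog_arm(
  turn=[
    [0, 0, 0],
    [0, 0, 0],
    [0, 0, 0],
    [0, 0, 0],
    [0, 0, 0],
    [0, 0, 0],
    [0, 0, 0],
    [0, 0, 0],
    [0, 0, 0],
    [0, 0, 0],
    [0, 0, 0],
    [0, 0, 0],
  ],
  delta_pos=[
    [0, 0, 0],
    [0, 0, 0],
    [0, 0, 0],
    [0, 0, 0],
    [0, 0, 0],
    [0, 0, 0],
    [0, 0, 0],
    [0, 0, 0],
    [0, 0, 0],
    [0, 0, 0],
    [0, 0, 0],
    [0, 0, 0],
  ],
  gripper=[0.07, 0.06, 0.05, 0.04, 0.035, 0.03, 0.028, 0.026, 0.025, 0.025, 0.025, 0.025],
  grip_force=30,
)

```text
time: 5.52
tool_pos: [0.434, -0.2822, 0.0063]
tcp_rot: [2.295, 2.144, -0.0]
wrist_force: [-2.0, 1.0, 5.9]
width: 0.356
grip_force: 29.3
```

>>> jog_arm(
  turn=[
    [0, 0, 0],
    [0, 0, 0],
    [0, 0, 0],
    [0, 0, 0],
    [0, 0, 0],
    [0, 0, 0],
    [0, 0, 0],
    [0, 0, 0],
    [0, 0, 0],
  ],
  delta_pos=[
    [0, 0, -0.005],
    [0, 0, -0.015],
    [0, 0, -0.025],
    [0, 0, -0.03],
    [0, 0, -0.03],
    [0, 0, -0.03],
    [0, 0, -0.03],
    [0, 0, -0.025],
    [0, 0, -0.01],
  ],
  gripper=[0.025, 0.025, 0.025, 0.025, 0.025, 0.025, 0.025, 0.025, 0.025],
)

```text
time: 6.27
tool_pos: [0.4356, -0.2832, 0.2102]
tcp_rot: [2.291, 2.14, 0.002]
wrist_force: [1.0, -0.5, -0.0]
width: 0.353
grip_force: 29.8
```

>>> jog_arm(
  turn=[
    [0, 0, 0],
    [0, 0, 0],
    [0, 0, 0],
    [0, 0, 0],
    [0, 0, 0],
    [0, 0, 0],
    [0, 0, 0],
    [0, 0, 0],
    [0, 0, 0],
    [0, 0, 0],
    [0, 0, 0],
    [0, 0, 0],
    [0, 0, 0],
    [0, 0, 0],
    [0, 0, 0],
    [0, 0, 0],
    [0, 0, 0],
    [0, 0, 0],
    [0, 0, 0],
    [0, 0, 0],
  ],
  delta_pos=[
    [0.02, -0.0014, 0],
    [0.033, -0.0023, 0],
    [0.035, -0.0024, 0],
    [0.035, -0.0024, 0],
    [0.035, -0.0024, 0],
    [0.035, -0.0024, 0],
    [0.035, -0.0024, 0],
    [0.035, -0.0024, 0],
    [0.035, -0.0024, 0],
    [0.03, -0.002, 0],
    [0.02, -0.0014, 0],
    [0.015, -0.001, 0],
    [0.001, 0.02, 0],
    [0.002, 0.03, 0],
    [0.002, 0.03, 0],
    [0.002, 0.03, 0],
    [0.002, 0.03, 0],
    [0.002, 0.0237, 0],
    [0, 0, 0],
    [0, 0, 0],
  ],
  gripper=[0.025, 0.025, 0.025, 0.025, 0.025, 0.025, 0.025, 0.025, 0.025, 0.025, 0.025, 0.025, 0.025, 0.025, 0.025, 0.025, 0.025, 0.025, 0.025, 0.025],
)

```text
time: 7.93
tool_pos: [0.5976, 0.0817, 0.2037]
tcp_rot: [-2.295, -2.143, 0.004]
wrist_force: [0.1, 0.2, -0.3]
width: 0.347
grip_force: 30.0
```

```bash
python3 - <<'E'
from h import *
s=read_state(); print(s["tool_pos"],s["tcp_rot"],s["width"])
a=vision.read_camera("scene");b=vision.read_camera("top")
cv2.imwrite("pics/scene1.png",a[...,::-1]);cv2.imwrite("pics/top1.png",b[...,::-1])
p=proj("scene",s["tool_pos"]);print(p,proj("top",s["tool_pos"]))
x,y=int(p[0])-50,int(p[1])-30
cv2.imwrite("pics/C.png",cv2.resize(a[max(y,0):y+75,x:x+100],(800,600),interpolation=cv2.INTER_CUBIC)[...,::-1]);print(x,y)
print(redblobs(a,(210,100,330,320))[0])
E
```

```text
[0.59761138 0.0816613  0.20366794] [-2.29462939 -2.14294692  0.00364255] 0.34704943840658875
[237.60416105 154.635137  ] [207.27946093 200.5576751 ]
187 124
[([236, 146, 8, 13, 81], [239.86, 152.15]), ([237, 202, 23, 18, 174], [247.99, 210.3])]
```

View pics/C.png

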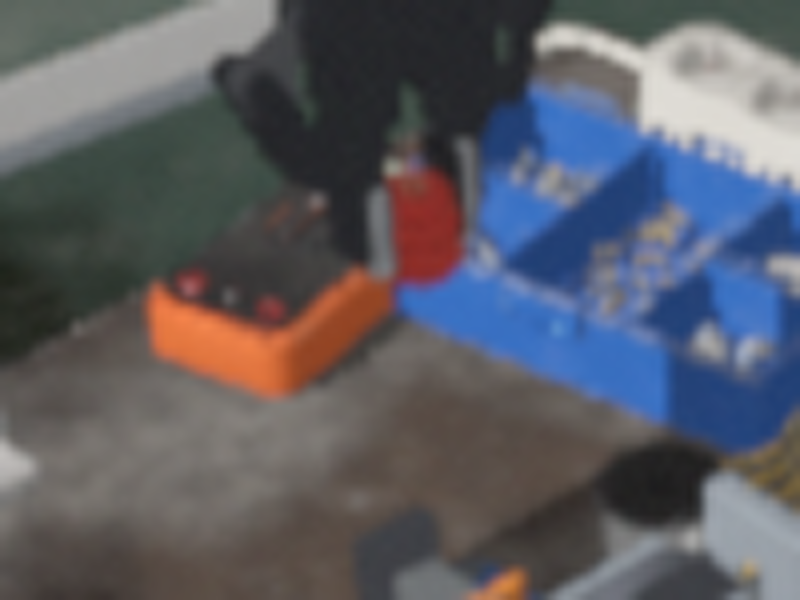

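Crop C shows the insulator held upright between the grey pads, which sit at crop columns 378 and 470. The insulator spans columns 385–467 and its bottom is at row 283. I'll check how far off-centre it is along the pads.

```bash
python3 - <<'E'
from h import *
s=read_state(); T=s["tool_pos"]; yw=-.068; X=np.array([np.cos(yw),np.sin(yw)]);Y=np.array([-X[1],X[0]])
cr=lambda P:(proj("scene",P)-[187,124])*8+3.5
g=lambda x,y,z:np.r_[T[:2]+X*x+Y*y,z]
for e in(0,-.003,-.006,-.009):
  pts=np.array([cr(g(.0155*np.cos(a),e+.0155*np.sin(a),z)) for a in np.linspace(0,6.28,60) for z in(T[2]-.0063,T[2]+.0277)])
  print(e,pts.min(0).round(),pts.max(0).round())
for x in(-.0155,.0155): print("pad -y corner",x,cr(g(x,-.011,T[2]+.003)).round(),cr(g(x,.011,T[2]+.003)).round())
c=cv2.imread("pics/C.png"); h=cv2.cvtColor(c,cv2.COLOR_BGR2HSV)
m=(((h[...,0]<8)|(h[...,0]>170))&(h[...,1]>140)).astype(np.uint8)[120:320,350:500]
q=max(cv2.findContours(m,0,2)[0],key=cv2.contourArea); print(cv2.boundingRect(q+[[350,120]]))
E
```

```text
0 [354. 157.] [451. 290.]
-0.003 [359. 160.] [457. 294.]
-0.006 [365. 164.] [462. 298.]
-0.009 [371. 167.] [468. 301.]
pad -y corner -0.0155 [390. 274.] [350. 247.]
pad -y corner 0.0155 [459. 237.] [419. 211.]
(394, 171, 66, 109)
```

>>> jog_arm(
  turn=[
    [0, 0, 0],
    [0, 0, 0],
    [0, 0, 0],
    [0, 0, 0],
    [0, 0, 0],
    [0, 0, 0],
    [0, 0, 0],
    [0, 0, 0],
    [0, 0, 0],
    [0, 0, 0],
  ],
  delta_pos=[
    [0.004, 0, 0.02],
    [0, 0, 0.025],
    [0, 0, 0.025],
    [0, 0, 0.025],
    [0, 0, 0.02],
    [0, 0, 0.015],
    [0, 0, 0.006],
    [0, 0, 0.004],
    [0, 0, 0],
    [0, 0, 0],
  ],
  gripper=[0.025, 0.025, 0.025, 0.025, 0.025, 0.025, 0.025, 0.025, 0.025, 0.025],
)

```text
time: 8.87
tool_pos: [0.5984, 0.0859, 0.0667]
tcp_rot: [2.295, 2.144, 0.002]
wrist_force: [1.1, 0.9, -0.8]
width: 0.353
grip_force: 30.0
```

```bash
python3 - <<'E'
from h import *
s=read_state(); print(s["tool_pos"],s["tcp_rot"],s["wrist_force"],s["width"])
a=vision.read_camera("scene")
cv2.imwrite("pics/D.png",cv2.resize(a[160:235,195:295],(800,600),interpolation=cv2.INTER_CUBIC)[...,::-1])
E
```

```text
[0.59835237 0.08585319 0.06670788] [2.29497611e+00 2.14402547e+00 1.99471644e-03] [ 1.08954568  0.91682944 -0.80135854] 0.35250842597422366
```

View pics/D.png

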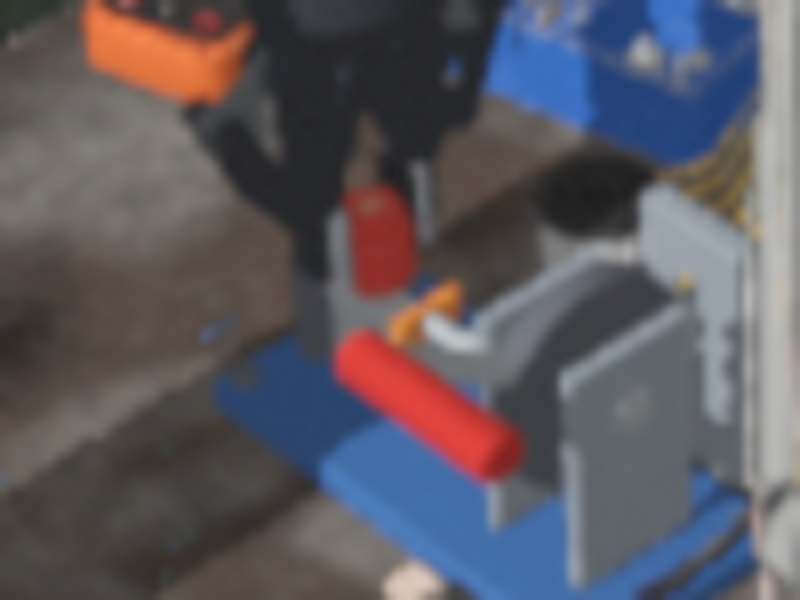

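Crop D shows the insulator, bottom at about (385,293), hanging just above the post behind the orange pad at (425,312). I'll lower it gently until it touches.

>>> jog_arm(
  turn=[
    [0, 0, 0],
    [0, 0, 0],
    [0, 0, 0],
    [0, 0, 0],
    [0, 0, 0],
    [0, 0, 0],
    [0, 0, 0],
  ],
  delta_pos=[
    [0, 0, 0.003],
    [0, 0, 0.002],
    [0, 0, 0.001],
    [0, 0, 0.001],
    [0, 0, 0.001],
    [0, 0, 0],
    [0, 0, 0],
  ],
  gripper=[0.025, 0.025, 0.025, 0.025, 0.025, 0.025, 0.025],
)

```text
time: 9.5
tool_pos: [0.5978, 0.0858, 0.0574]
tcp_rot: [-2.296, -2.145, 0.0]
wrist_force: [0.2, -0.1, 0.1]
width: 0.354
grip_force: 30.0
```

>>> jog_arm(
  turn=[
    [0, 0, 0],
    [0, 0, 0],
    [0, 0, 0],
  ],
  delta_pos=[
    [0, 0, 0.001],
    [0, 0, 0.001],
    [0, 0, 0],
  ],
  gripper=[0.025, 0.025, 0.025],
)

```text
time: 9.75
tool_pos: [0.5981, 0.0858, 0.0564]
tcp_rot: [2.296, 2.144, 0.0]
wrist_force: [-1.9, 0.0, 4.5]
width: 0.349
grip_force: 30.3
```

>>> jog_arm(
  turn=[
    [0, 0, 0],
    [0, 0, 0],
    [0, 0, 0],
    [0, 0, 0],
    [0, 0, 0],
    [0, 0, 0],
    [0, 0, 0],
    [0, 0, 0],
    [0, 0, 0],
  ],
  delta_pos=[
    [0, 0, 0],
    [0, 0, 0],
    [0, 0, 0],
    [0, 0, 0],
    [0, 0, 0],
    [0, 0, 0],
    [0, 0, 0],
    [0, 0, 0],
    [0, 0, 0],
  ],
  gripper=[0.032, 0.036, 0.04, 0.045, 0.05, 0.055, 0.06, 0.06, 0.06],
)

```text
time: 10.5
tool_pos: [0.5979, 0.0858, 0.0556]
tcp_rot: [2.296, 2.145, -0.0]
wrist_force: [-0.1, -0.1, -0.5]
width: 0.703
grip_force: 0.0
```

>>> jog_arm(
  turn=[
    [0, 0, 0],
    [0, 0, 0],
    [0, 0, 0],
    [0, 0, 0],
    [0, 0, 0],
    [0, 0, 0],
    [0, 0, 0],
    [0, 0, 0],
    [0, 0, 0],
    [0, 0, 0],
  ],
  delta_pos=[
    [0, 0, -0.005],
    [0, 0, -0.01],
    [0, 0, -0.02],
    [0, 0, -0.03],
    [0, 0, -0.03],
    [0, 0, -0.03],
    [0, 0, -0.03],
    [0, 0, -0.025],
    [0, 0, 0],
    [0, 0, 0],
  ],
  gripper=[0.06, 0.06, 0.06, 0.06, 0.06, 0.06, 0.06, 0.06, 0.06, 0.06],
)

```text
time: 11.33
tool_pos: [0.5996, 0.0859, 0.2394]
tcp_rot: [2.293, 2.142, 0.008]
wrist_force: [-0.6, -0.5, -0.6]
width: 0.7
grip_force: 0.0
```

```bash
python3 - <<'E'
from h import *
s=read_state(); print(s["tool_pos"],s["tcp_rot"],s["wrist_force"],s["width"])
a=vision.read_camera("scene")
print(redblobs(a,(195,160,295,235))[0])
cv2.imwrite("pics/E.png",cv2.resize(a[160:235,195:295],(800,600),interpolation=cv2.INTER_CUBIC)[...,::-1])
E
```

```text
[0.59958291 0.08594642 0.23939272] [2.29280009 2.14207549 0.00786532] [-0.61226333 -0.48774588 -0.55187519] 0.700422874847294
[([237, 187, 10, 12, 93], [241.41, 192.71]), ([237, 202, 23, 18, 174], [247.99, 210.3])]
```

View pics/E.png

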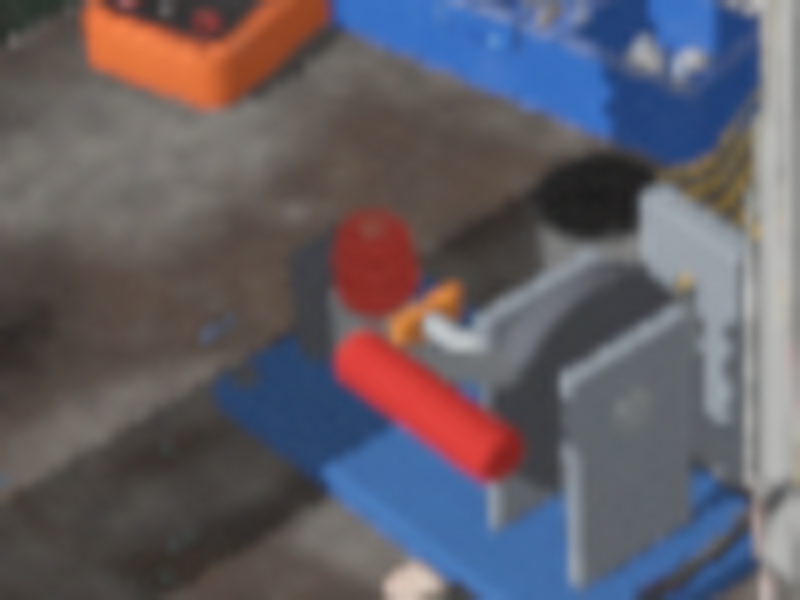

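Crop E shows the insulator standing upright on the post at about (375,262), clear of the pad and the backstop. Its image column, 241.4, matches the post centre. The lever is still up, so I'll go to the handle next.

>>> jog_arm(
  turn=[
    [0, 0, 0],
    [0, 0, 0],
    [0, 0, 0],
    [0, 0, 0],
    [0, 0, 0],
    [0, 0, 0],
    [0, 0, 0],
    [0, 0, 0],
  ],
  delta_pos=[
    [-0.0155, -0.0102, 0],
    [-0.0255, -0.016, 0],
    [-0.0305, -0.019, 0],
    [-0.0305, -0.019, 0],
    [-0.0305, -0.019, 0],
    [-0.0206, -0.013, 0],
    [0, 0, 0],
    [0, 0, 0],
  ],
  gripper=[0.06, 0.06, 0.06, 0.06, 0.06, 0.06, 0.06, 0.06],
)

```text
time: 12.05
tool_pos: [0.4899, -0.061, 0.234]
tcp_rot: [-2.297, -2.14, 0.002]
wrist_force: [0.3, 0.7, -0.5]
width: 0.705
grip_force: 0.0
```

>>> jog_arm(
  turn=[
    [0, 0, 0],
    [0, 0, 0],
    [0, 0, 0],
    [0, 0, 0],
    [0, 0, 0],
    [0, 0, 0],
    [0, 0, 0],
    [0, 0, 0],
  ],
  delta_pos=[
    [0, 0.003, 0.015],
    [0, 0, 0.02],
    [0, 0, 0.02],
    [0, 0, 0.02],
    [0, 0, 0.016],
    [0, 0, 0.008],
    [0, 0, 0.003],
    [0, 0, 0],
  ],
  gripper=[0.06, 0.06, 0.06, 0.06, 0.06, 0.06, 0.06, 0.06],
)

```text
time: 12.72
tool_pos: [0.4941, -0.0599, 0.1325]
tcp_rot: [-2.293, -2.144, 0.002]
wrist_force: [0.3, 0.3, 0.1]
width: 0.702
grip_force: 0.0
```

>>> jog_arm(
  turn=[
    [0, 0, 0],
    [0, 0, 0],
    [0, 0, 0],
    [0, 0, 0],
    [0, 0, 0],
    [0, 0, 0],
    [0, 0, 0],
    [0, 0, 0],
    [0, 0, 0],
    [0, 0, 0],
  ],
  delta_pos=[
    [0, 0, 0],
    [0, 0, 0],
    [0, 0, 0],
    [0, 0, 0],
    [0, 0, 0],
    [0, 0, 0],
    [0, 0, 0],
    [0, 0, 0],
    [0, 0, 0],
    [0, 0, 0],
  ],
  gripper=[0.05, 0.04, 0.035, 0.03, 0.025, 0.02, 0.016, 0.014, 0.012, 0.012],
  grip_force=60,
)

```text
time: 13.55
tool_pos: [0.493, -0.0606, 0.1336]
tcp_rot: [-2.294, -2.143, 0.003]
wrist_force: [-5.3, 0.3, 4.6]
width: 0.217
grip_force: 58.4
```

>>> jog_arm(
  turn=[
    [0, 0, 0],
    [0, 0, 0],
    [0, 0, 0],
    [0, 0, 0],
    [0, 0, 0],
    [0, 0, 0],
    [0, 0, 0],
    [0, 0, 0],
    [0, 0, 0],
    [0, 0, 0],
    [0, 0, 0],
    [0, 0, 0],
  ],
  delta_pos=[
    [0, -0.0025, 0.0039],
    [0, -0.0024, 0.0039],
    [0, -0.0022, 0.0041],
    [0, -0.0021, 0.0041],
    [0, -0.0018, 0.0042],
    [0, -0.0018, 0.0043],
    [0, -0.0015, 0.0043],
    [0, -0.0014, 0.0044],
    [0, -0.0011, 0.0044],
    [0, -0.0011, 0.0045],
    [0, 0, 0],
    [0, 0, 0],
  ],
  gripper=[0.012, 0.012, 0.012, 0.012, 0.012, 0.012, 0.012, 0.012, 0.012, 0.012, 0.012, 0.012],
  grip_force=60,
)

```text
time: 14.55
tool_pos: [0.4754, -0.0594, 0.0923]
tcp_rot: [-2.294, -2.143, 0.003]
wrist_force: [-8.1, 0.3, 10.5]
width: 0.212
grip_force: 59.0
```

>>> jog_arm(
  turn=[
    [0, 0, 0],
    [0, 0, 0],
    [0, 0, 0],
    [0, 0, 0],
    [0, 0, 0],
    [0, 0, 0],
    [0, 0, 0],
    [0, 0, 0],
    [0, 0, 0],
  ],
  delta_pos=[
    [0, -0.0008, 0.0045],
    [0, -0.0007, 0.0045],
    [0, -0.0005, 0.004],
    [0, -0.0004, 0.004],
    [0, -0.0002, 0.003],
    [0, 0, 0.003],
    [0, 0, 0.002],
    [0, 0, 0],
    [0, 0, 0],
  ],
  gripper=[0.012, 0.012, 0.012, 0.012, 0.012, 0.012, 0.012, 0.012, 0.012],
)

```text
time: 15.3
tool_pos: [0.4729, -0.0593, 0.0673]
tcp_rot: [-2.294, -2.143, 0.003]
wrist_force: [-8.1, 0.6, 10.5]
width: 0.215
grip_force: 59.2
```

>>> jog_arm(
  turn=[
    [0, 0, 0],
    [0, 0, 0],
    [0, 0, 0],
    [0, 0, 0],
    [0, 0, 0],
    [0, 0, 0],
  ],
  delta_pos=[
    [0, 0, 0.0015],
    [0, 0, 0.0015],
    [0, 0, 0],
    [0, 0, 0],
    [0, 0, 0],
    [0, 0, 0],
  ],
  gripper=[0.012, 0.012, 0.012, 0.012, 0.012, 0.012],
)

```text
time: 15.8
tool_pos: [0.473, -0.0593, 0.0645]
tcp_rot: [-2.294, -2.143, 0.003]
wrist_force: [-6.3, 0.5, 10.8]
width: 0.213
grip_force: 59.2
```

```bash
python3 - <<'E'
from h import *
s=read_state(); print(s["tool_pos"],s["joint_vel"].round(4),s["wrist_force"],s["width"])
a=vision.read_camera("scene")
print(redblobs(a,(195,160,295,260))[0])
yw=-.068;X=np.array([np.cos(yw),np.sin(yw)]);Y=np.array([-X[1],X[0]]);t=np.array([.58996,-.0329])
for q in(.54,.64,.74):
  for y in(-.072,.002):
    p=np.r_[t+X*-.115*np.cos(.6-q)+Y*y,.085+.115*np.sin(.6-q)]; print(q,y,((proj("scene",p)-[195,165])*8+3.5).round())
cv2.imwrite("pics/F.png",cv2.resize(a[165:240,195:295],(800,600),interpolation=cv2.INTER_CUBIC)[...,::-1])
E
```

```text
[ 0.47298916 -0.05925411  0.06446269] [-0.0011 -0.0008  0.0008  0.0011 -0.0005 -0.0004] [-6.25227405  0.46064628 10.77375763] 0.21276914029205565
[([243, 229, 12, 14, 93], [248.6, 236.55])]
0.54 -0.072 [464. 584.]
0.54 0.002 [320. 473.]
0.64 -0.072 [466. 610.]
0.64 0.002 [322. 498.]
0.74 -0.072 [470. 633.]
0.74 0.002 [327. 521.]
```

View pics/F.png

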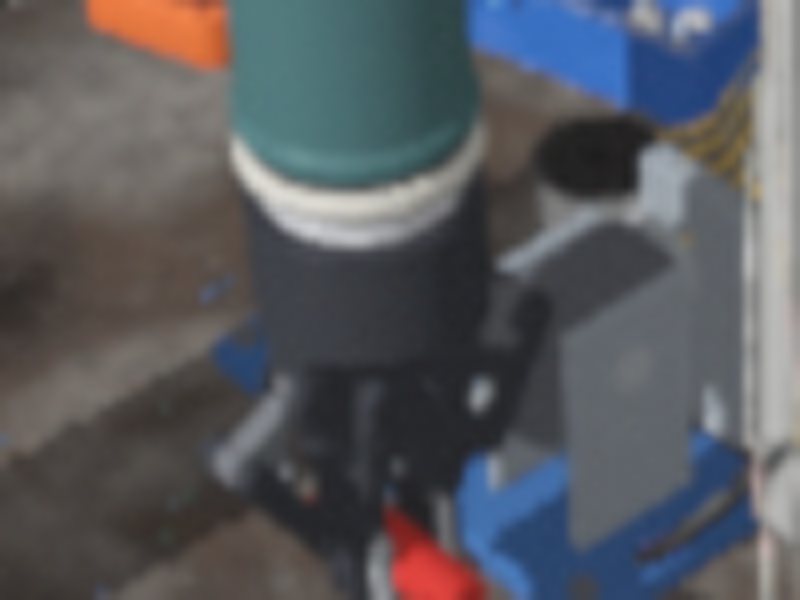

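Crop F shows the handle held in the fingers, with its near end at about (450,575). The gripper hides the insulator in this view. I'll check the lever angle from the handle's shift, and the insulator from the top camera.

```bash
python3 - <<'E'
from h import *
yw=-.068;X=np.array([np.cos(yw),np.sin(yw)]);Y=np.array([-X[1],X[0]]);t=np.array([.58996,-.0329])
for q in(0,.54,.6,.64,.68,.74):
  p=np.r_[t+X*-.115*np.cos(.6-q)+Y*-.072,.085+.115*np.sin(.6-q)]; print(q,proj("scene",p).round(2),proj("top",p).round(2))
a=vision.read_camera("scene");b=vision.read_camera("top")
print(redblobs(a,(195,160,295,260))[0],redblobs(b,(190,175,290,255),4)[0])
cv2.imwrite("pics/G.png",cv2.resize(b[175:250,190:290],(800,600),interpolation=cv2.INTER_CUBIC)[...,::-1])
print(read_state()["tool_pos"])
E
```

```text
0 [257.26 217.48] [271.63 240.52]
0.54 [252.57 237.6 ] [271.39 248.14]
0.6 [252.65 239.53] [271.42 248.29]
0.64 [252.77 240.76] [271.45 248.31]
0.68 [252.95 241.96] [271.47 248.27]
0.74 [253.3  243.66] [271.53 248.1 ]
[([243, 229, 12, 14, 94], [248.54, 236.47])] [([208, 202, 9, 10, 65], [212.2, 206.72])]
[ 0.47301659 -0.05923999  0.06450854]
```

View pics/G.png

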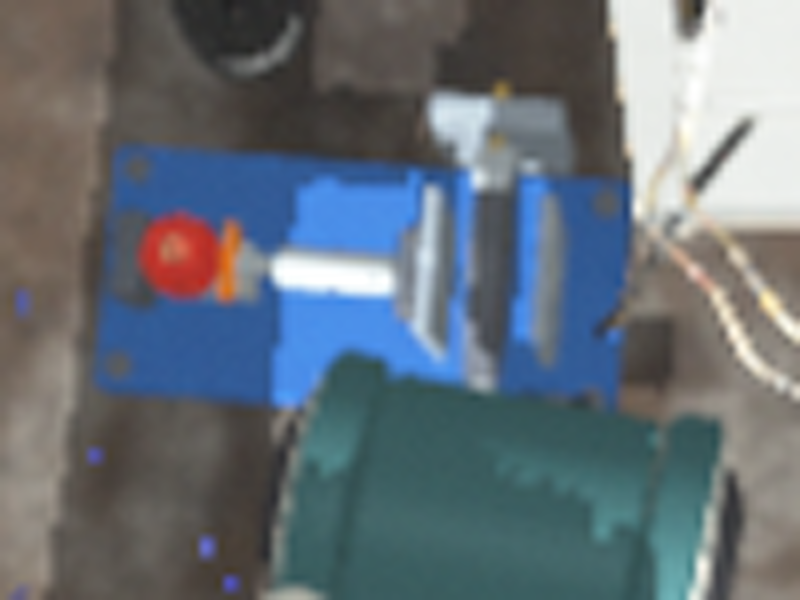

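The top view shows the insulator at about (180,255), pressed between the orange pad at (230,260) and the backstop. The handle has shifted 23 px, which matches a lever angle of about 0.64, so I'll hand the job in.

```bash
python3 -c "
from workcell import ticket
print(ticket.finish_job())"
```

```text
the job is handed in; nothing more can be done
None
```

I handed the job in with the insulator upright on the post, pressed between pad and backstop, and the lever held at the third click (about 0.64 rad by arm position and camera); no verdict came back.

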